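# Press a sample jar to the reader with its cam lever

### The arm

A 6-joint arm with a two-finger parallel gripper is mounted at the origin on a cart in front of the work surface, level with it; the furniture and walls round the work are solid. World frame = base frame: x ahead of the robot, y to its left, z up, the work surface at z = 0. Lengths are in m, angles in degrees, forces in N, time in s.
With the tool pointing down it reaches from about 0.375 to 0.925 m from the base axis. Payload 5.7 kg.
Tool frame: the origin (TCP) lies on the centre line of the jaws, within the pads' length; the fingertips stand 14 mm ahead of it and the grasp point (between the pads) lies 5 mm behind it; z points along the fingers, y is the direction in which the jaws open and shut (so a half turn about z gives the same grasp; the last joint's range is limited). The gripper opens to 88 mm and grips with 3 to 60 N. Pads are 20 mm wide; open, the fingers measure 115 mm over their backs; the gripper's body (75 mm by 178 mm) begins 61 mm behind the grasp point.
Start: joints at [-73.402, 20.558, 86.54, -0, 72.909, -6.595], TCP at [0.236, -0.551, 0.237] pointing down, gripper open.
Joint ranges: [-170.27, 170.27], [-57.76, 135], [12.27, 136.19], [-55.21, 235.2], [11.17, 155.16], [-170.74, 170.74]. Speed limits (degrees/s): [136.94, 136.94, 180, 180, 180, 180].

### API

Orientations are given as [roll, pitch, yaw] about the fixed x, y, z axes, in that order (R = Rz(yaw) Ry(pitch) Rx(roll)).
In Python, from workcell import readout, vision, ticket gives the robot as it stands. The module is installed in compiled form; this text tells all that it offers.
- The arm moves only by the tool drive_tool, never from a script. Its argument "moves" is a list of rows, each a list of 2 entries, a list of its own where there are three numbers: the shift along the tool's x, y, z in mm, then the turn about the tool's z in degrees. A call has 1 to 20 rows; each row is the pose to reach, as a shift and turn from the pose measured when the call began, along the tool's axes at that moment; what a row does not reach only later rows make up. A row lasts 1/8 s, in which the tool goes at most 62.5 mm and 10.7 degrees, less where a joint would pass 70% of its speed; a pose out of reach is approached as far as the arm can. A call with a gripper value outside its range is refused whole. "fingers" is the opening, from 0 (shut) to 1 (fully open), set as the call begins (left out, the last holds). The fingers move at their own pace and stop on an object; "grip_force" is the grip in N (left out, the last holds). Time passes only in rows, so rows that repeat a pose let the fingers close. It gives the time, the measured TCP pose, the force and the opening at its end, in the units of the state.
- readout.state(): the state, without advancing time (a new reading comes with each control period).
- vision.capture(name): name is "scene" or "top" or "wrist"; returns the picture (420x560x3 uint8, blue, green, red); there is no depth.
- vision.camera_info(name): a dict with "fx", "fy", "cx", "cy" (pixels), "world_from_camera" (4x4, takes a point from camera to world coordinates); the wrist camera has in their place "tool_from_camera" (4x4, takes a point from camera to tool coordinates, whose origin is the TCP and whose axes are the flange's). Camera axes: x right, y up, looking along -z (the intrinsics and any distortion apply to the point x, -y, -z); pixel columns grow to the right and rows downward; lengths in m; the calibration is good to about 2 mm. The wrist camera is an equidistant fisheye: a pixel r from the principal point sees the ray r / f radians off the axis. A picture is of the moment at which its call begins: read the wrist's pose just before it. camera_info takes no time and is no camera call.
- ticket.close_job(): hands the job in, once; it reports no verdict.
Trained networks look in the newest picture that a camera, given by its name, has taken for a name from the list of things; names that differ only in an ending like _2 or _b are one class to them, and where a whole thing is asked for, a point or a joint stands for the part that bears it (a point fixed in the world has none). Each returns a list of dicts, best first, with "score" (0 to 1); they miss things now and then, are a little off and sometimes report something else, mostly with a low value. They report only what shows in the picture. A call takes as long as a camera call. They do not tell look-alikes from the thing itself.
- vision.look_for(camera, thing): "rect" ([left, top, width, height] in pixels, round what is visible of it).
- vision.outline_of(camera, thing): "region" (420x560 bool, what is visible of it) and "rect" ([left, top, width, height] in pixels, round what is visible of it).
The state is a dict: "time": time; "qpos": joint angles; "dq": joint speeds; "joint_torque": joint torques, N m; "position": TCP position; "tool_rot": TCP orientation; "force": force on the tool from outside, world axes, zero at the start; "torque": the same for the moment, N m; "grip_width": finger opening in m.
Only numpy, scipy, OpenCV 4.12 (cv2) and the standard library are available. Lean on these libraries where they do the work, as an engineer would, in place of code of your own. Each camera call takes 0.05 s, during which the arm holds its last target. There are 200 camera calls.

### The job

Stand the red-capped sample jar, cap up, fully down in the nest of the reader, between the cam and the white V of the measuring nose, and let go of it. Then swing the cam lever by its black knob to its highest lift point, where the lever lies over the red line on the base and the cam presses the jar furthest into the nose (beyond it the cam lets off again), and finish while still holding the knob there with the gripper, because a spring pulls the lever back. Leave the white-capped and green-capped jars standing where they are.

Things in the scene. Friction and masses are not known exactly. Their poses are not given: they have to be found in the camera images.
- reader: reader fixed to the worktop: grey base 185 x 120 mm, top 12 mm up, with a narrow tongue out to 198 mm along its -x bearing a red line. Origin on the worktop under the nest; z up. Cam on the nest's -x side (its pivot at x = -49 mm, y = 0), sprung nose with white V on the +x side, behind it a black housing (front at x = 57 mm, 87 mm high). So close on the jar along the reader's y
- jar_red: sample jar with a red screw cap, 45 mm diameter, 63 mm tall (body to 50 mm, cap above), 60 to 130 g, standing upright; origin at the centre of its underside, z up along its axis. Loose
- jar_white: sample jar with a white screw cap, 45 mm diameter, 63 mm tall (body to 50 mm, cap above), 60 to 130 g, standing upright; origin at the centre of its underside, z up along its axis. Loose bystander, stays where it is
- jar_green: sample jar with a green screw cap, 45 mm diameter, 63 mm tall (body to 50 mm, cap above), 60 to 130 g, standing upright; origin at the centre of its underside, z up along its axis. Loose bystander, stays where it is
- nest (a point): where the centre of the jar's underside belongs: on the nest floor, 16 mm above the worktop. The nest leaves the 45 mm jar 2 to 3 mm play to each side (guides, cam, V); guides, cam and V reach at most 22 mm above this floor, so hold the jar higher. The lever lies 43 to 54 mm above the worktop
- cam_lever (a joint): lever angle (rad) about a vertical pivot, counterclockwise from above. 0: at rest on its stop, lever along the reader's +y; 1.57: highest lift, lever over the red line along the reader's -x; far stop 2.4, lift falls again beyond 1.57. A spring pulls it back toward 0: 0.1 N m at rest, 0.28 N m at highest lift; with the cam's friction 2 to 3 N at the knob
- lever_knob: upright black knob on the end of the lever, 21 mm diameter, 50 mm tall, free to turn on its own pin; origin at the centre of its underside, 54 mm above the worktop, so its top is at 104 mm; it moves on a level circle of radius 115 mm about the cam's pivot. Can be pinched from above or pushed
- nose (a joint): how far the sprung measuring nose is pressed back toward the housing (m): 0 free, about 0.004 with the jar in the nest and the cam at highest lift
Mind the look-alikes: they are no part of the job. What is shaped like the jar_red but blue, orange or purple is not meant.

How it is judged (in metres and radians):
On the way:
1. the red-capped jar stands cap up, fully down in the nest and let go, with the lever still at rest (below 0.25 rad) (z of jar_red in the frame of nest between -0.003 and 0.004 m and angle between jar_red's own z axis and vertical below 0.08 rad and contact force between jar_red and the fingers below 0.1 N and horizontal distance between jar_red and nest below 0.006 m and value of joint cam_lever below 0.25 rad), for 0.2 s.
At the end, for the whole second after the job is handed in: Fingers hold the knob still (over 0.3 N), lever at 1.45 to 1.69 rad, nose pressed back over 3 mm; red-capped jar upright within 0.08 rad in the nest, within 4 mm of its floor and 12 mm of its centre, not touched by the fingers; other jars upright (0.1 rad) (z of jar_red in the frame of nest between -0.003 and 0.004 m and angle between jar_red's own z axis and vertical below 0.08 rad and contact force between jar_red and the fingers below 0.1 N and horizontal distance between jar_red and nest below 0.012 m and value of joint cam_lever between 1.45 and 1.69 rad and value of joint nose above 0.003 m and velocity of joint cam_lever between -0.1 and 0.1 rad/s and contact force between the fingers and lever_knob above 0.3 N and angle between each of jar_white, jar_green's own z axis and vertical below 0.1 rad); the arm keeps its last pose, push and grip.
It fails at once if the white-capped jar is moved more than 30 mm or tipped (distance of jar_white from where it was at the start of the episode above 0.03 m or angle between jar_white's own z axis and vertical above 0.4 rad).
It fails at once if the green-capped jar is moved more than 30 mm or tipped (distance of jar_green from where it was at the start of the episode above 0.03 m or angle between jar_green's own z axis and vertical above 0.4 rad).
It also fails if it takes over 58 s, if anything falls off the work surface, if the arm or the gripper's body presses on something with over 40 N, if the wrist force passes 120 N, or if a joint passes its speed limit or range.

## Working session

There is one attempt and no reset: what is moved stays moved. The work goes in short steps, Python scripts to look and compute and a tool call to move; the robot and the scene stay as the last step left them, time stands still between calls to the robot, and variables do not carry over. Pictures are saved under pics/ and viewed, about 8 in all and at most 12, crops included, and the job is handed in when it is done.

Besides the shell and the picture viewer there is one more tool, called after "Emit:" as a command line: name --argument value ..., lists and objects as JSON in quotes. drive_tool: Moves the arm, as the interface text tells. Its arguments: {"type":"object","properties":{"moves":{"type":"array","items":{"type":"array"}},"fingers":{"type":"number"},"grip_force":{"type":"number"}},"required":["moves"]}

```bash
mkdir -p pics
python3 - <<'E'
from workcell import readout, vision
import cv2,numpy as np
s=readout.state();print(s)
ims=[]
for n in("scene","top"):
    im=vision.capture(n);cv2.imwrite(f"pics/{n}0.png",im)
    i=vision.camera_info(n);print(n,{k:np.round(v,4).tolist() for k,v in i.items()})
    for t in("reader","jar_red","lever_knob","jar_white","jar_green"):
        print(t,[(round(d["score"],2),d["rect"]) for d in vision.look_for(n,t)])
print({k:np.round(v,4).tolist() for k,v in vision.camera_info("wrist").items()})
E
```

```text
{'time': 0.0, 'qpos': array([-7.34030553e+01,  2.05973577e+01,  8.65993748e+01, -9.45298699e-04,
        7.29073650e+01, -6.59533336e+00]), 'dq': array([-0.06338764, -0.12256417, -0.09377042, -0.09776313, -0.05852781,
        0.04963295]), 'joint_torque': array([ 2.46017044e-03, -5.15364182e+01, -2.70721650e+01,  6.78446679e-02,
        3.50169931e-02, -1.23621721e-04]), 'position': array([ 0.23608102, -0.55087755,  0.23581299]), 'tool_rot': array([-1.79896488e+02, -1.10591784e-02,  2.31925468e+01]), 'force': array([ 0.2232426 ,  0.0529088 , -0.00913794]), 'torque': array([0.00254991, 0.01043264, 0.05417786]), 'grip_width': 0.08790557735027435}
scene {'fx': 427.0537, 'fy': 427.0537, 'cx': 275.2697, 'cy': 208.6305, 'world_from_camera': [[-0.6958, 0.4847, -0.53, 0.0854], [-0.7181, -0.4795, 0.5043, 0.5642], [-0.0097, 0.7315, 0.6818, 0.6484], [0.0, 0.0, 0.0, 1.0]]}
reader [(0.93, [254.3, 127.1, 128.8, 82.3])]
jar_red [(0.72, [315.1, 219.7, 26.9, 35.8]), (0.63, [250.6, 252.0, 24.8, 45.2]), (0.63, [213.9, 316.3, 35.9, 43.2])]
lever_knob [(0.7, [255.5, 126.8, 125.4, 77.8]), (0.59, [282.2, 1
[... 218 characters left out ...]
 'world_from_camera': [[-0.0185, 0.9978, -0.0629, 0.453], [-0.9994, -0.0167, 0.0293, 0.1534], [0.0282, 0.0634, 0.9976, 0.9465], [0.0, 0.0, 0.0, 1.0]]}
reader [(0.65, [314.5, 97.0, 85.3, 148.3])]
jar_red [(0.96, [291.5, 239.1, 19.9, 17.7]), (0.94, [212.3, 229.8, 26.6, 15.4]), (0.91, [153.7, 251.4, 25.3, 24.6]), (0.62, [259.5, 196.5, 22.3, 20.2])]
lever_knob [(0.41, [316.5, 175.8, 8.7, 15.2])]
jar_white [(0.87, [214.3, 145.6, 24.5, 30.7]), (0.55, [210.8, 229.1, 27.1, 19.0])]
jar_green []
{'fx': 325.1923, 'fy': 325.1923, 'cx': 279.8912, 'cy': 212.2147, 'tool_from_camera': [[0.0002, 0.9532, 0.3024, 0.0844], [1.0, -0.0005, 0.0008, 0.001], [0.0009, 0.3024, -0.9532, -0.1486], [0.0, 0.0, 0.0, 1.0]]}
```

View pics/top0.png

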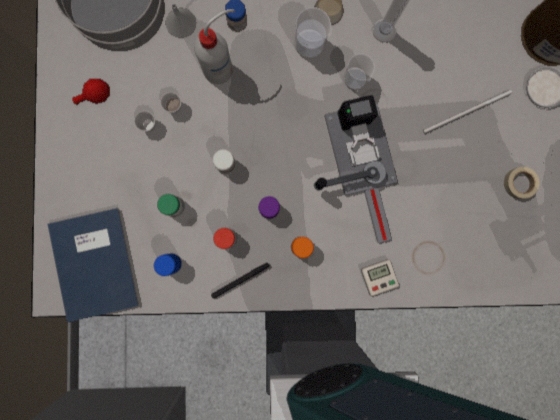

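View pics/scene0.png

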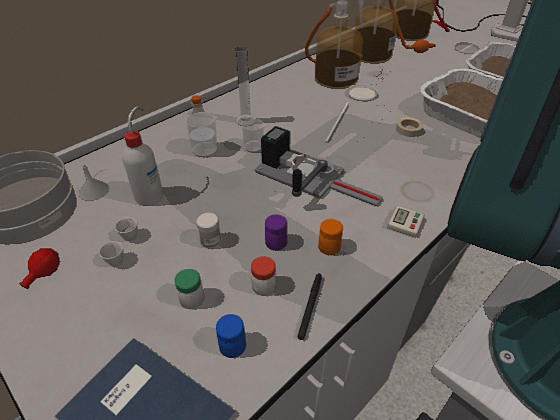

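Top view: red cap at (225,239), with orange (303,247), purple (269,208) and blue (168,265) as look-alikes. White is at (224,160) and green at (169,205). The reader has its housing at (357,112), nest at (364,150), cam pivot at (375,173), knob at (321,184) and red line at (380,215). In the scene view the red-capped jar with a clear body is at (263,275). It is the only one with a red cap, so I'll confirm it in a crop.

```bash
cat > h.py <<'E'
import numpy as np, cv2
from workcell import readout, vision
from scipy.spatial.transform import Rotation as R
def cam(n,s=None):
    i=vision.camera_info(n)
    if n!="wrist": return i,np.array(i["world_from_camera"])
    T=np.eye(4);T[:3,:3]=R.from_euler("xyz",s["tool_rot"],degrees=True).as_matrix();T[:3,3]=s["position"]
    return i,T@np.array(i["tool_from_camera"])
def toplane(n,px,z,s=None):
    i,W=cam(n,s);px=np.atleast_2d(px).astype(float)
    v=np.c_[(px[:,0]-i["cx"])/i["fx"],(px[:,1]-i["cy"])/i["fy"]]
    if n=="wrist":
        r=np.hypot(*v.T);d=np.c_[v[:,0]*np.sinc(r/np.pi),-v[:,1]*np.sinc(r/np.pi),-np.cos(r)]
    else: d=np.c_[v[:,0],-v[:,1],-np.ones(len(v))]
    d=d@W[:3,:3].T;o=W[:3,3]
    return o+d*((z-o[2])/d[:,2])[:,None]
def proj(n,P,s=None):
    i,W=cam(n,s);p=(np.atleast_2d(P)-W[:3,3])@W[:3,:3]
    if n=="wrist":
        h=np.hypot(p[:,0],p[:,1]);k=np.arctan2(h,-p[:,2])/np.maximum(h,1e-9);x,y=p[:,0]*k,-p[:,1]*k
    else: x,y=p[:,0]/-p[:,2],p[:,1]/p[:,2]
    return np.c_[x*i["fx"]+i["cx"],y*i["fy"]+i["cy"]]
def totool(P,s):
    "world point -> tool mm"
    return 1000*R.from_euler("xyz",s["tool_rot"],degrees=True).inv().apply(np.asarray(P)-s["position"])
E
python3 - <<'E'
from h import *
t=cv2.imread("pics/top0.png");sc=cv2.imread("pics/scene0.png")
for nm,im in(("top",t),("scene",sc)):
    h=cv2.cvtColor(im,cv2.COLOR_BGR2HSV)
    m=(((h[...,0]<6)|(h[...,0]>174))&(h[...,1]>150)&(h[...,2]>90)).astype(np.uint8)
    n,l,st,c=cv2.connectedComponentsWithStats(m)
    for k in range(1,n):
        if st[k,4]>60: print(nm,st[k],c[k].round(1),"z63",toplane(nm,c[k],.063).round(4)[0],"z12",toplane(nm,c[k],.012).round(4)[0])
for nm,p,z in(("knob",(321,184),.104),("pivot",(375,173),.06),("white",(223.5,159),.063),("green",(169,204),.063),("purple",(269,207),.063),("orange",(303,246),.063),("blue",(167,264),.063),("housing",(358,110),.087)):
    print(nm,toplane("top",p,z).round(3)[0])
a=cv2.resize(t[80:260,195:420],None,fx=3.3,fy=3.3,interpolation=cv2.INTER_CUBIC)
cv2.imwrite("pics/crop.png",a)
E
```

```text
top [199  29  17  16 171] [207.  37.] z63 [0.8669 0.2778 0.063 ] z12 [0.8908 0.285  0.012 ]
top [ 73  79  33  24 414] [90.9 89.6] z63 [0.7576 0.5151 0.063 ] z12 [0.7752 0.5359 0.012 ]
top [371 190  15  50 162] [378.2 214.6] z63 [ 0.4918 -0.0679  0.063 ] z12 [ 0.4941 -0.0807  0.012 ]
top [214 228  21  21 334] [223.9 238. ] z63 [0.4498 0.2471 0.063 ] z12 [0.4497 0.2525 0.012 ]
scene [125 131  15   9  91] [131.7 135.2] z63 [0.9827 0.1985 0.063 ] z12 [1.0609 0.1666 0.012 ]
scene [333 181  46  19 112] [355.9 190.3] z63 [ 0.4618 -0.0286  0.063 ] z12 [ 0.4946 -0.0802  0.012 ]
scene [ 19 248  35  39 554] [ 37.3 263.2] z63 [0.7361 0.5316 0.063 ] z12 [0.7927 0.5288 0.012 ]
scene [251 257  24  19 372] [262.5 266. ] z63 [0.4499 0.2501 0.063 ] z12 [0.4817 0.2227 0.012 ]
knob [0.552 0.053 0.104]
pivot [ 0.578 -0.065  0.06 ]
white [0.611 0.246 0.063]
green [0.52  0.357 0.063]
purple [0.511 0.155 0.063]
orange [0.431 0.088 0.063]
blue [0.4   0.361 0.063]
housing [ 0.703 -0.028  0.087]
```

View pics/crop.png

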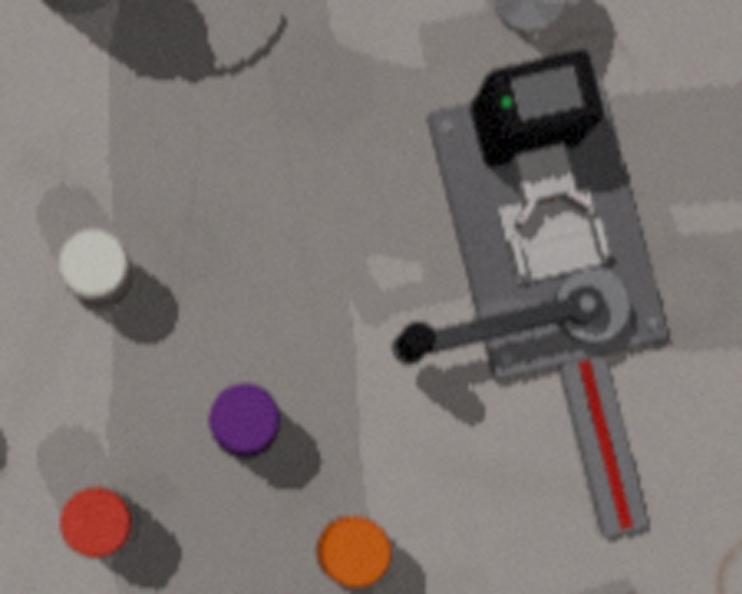

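The crop confirms the red cap at crop (95,522), which is (224,238) in the full picture. Now a move to a viewpoint over the reader for a finer wrist-camera measurement.

Emit:
drive_tool --moves '[[[22, -13, -2], 1], [[66, -38, -5], 2], [[118, -69, -9], 3], [[170, -99, -12], 4], [[222, -130, -15], 5], [[274, -160, -18], 6], [[326, -190, -21], 7], [[378, -220, -24], 8], [[430, -250, -27], 9], [[475, -277, -30], 9.2], [[505, -295, -32], 9.2], [[520, -304, -33], 9.2], [[528, -308, -34], 9.2], [[528, -308, -34], 9.2], [[528, -308, -34], 9.2]]' --fingers 1

```text
time: 2.48
position: [0.5997, -0.0615, 0.2706]
tool_rot: [180.0, 0.0, 13.9]
force: [0.2, -0.3, -0.5]
grip_width: 0.088
```

Run:
```python
from h import *
import pickle
s=readout.state();im=vision.capture("wrist");cv2.imwrite("pics/w1.png",im);pickle.dump(s,open("w1.pkl","wb"))
print(s["time"],s["position"],s["tool_rot"],s["dq"])
h=cv2.cvtColor(im,cv2.COLOR_BGR2HSV)
m=(((h[...,0]<6)|(h[...,0]>174))&(h[...,1]>140)&(h[...,2]>70)).astype(np.uint8)
n,l,st,c=cv2.connectedComponentsWithStats(m)
for k in range(1,n):
    if st[k,4]>100:
        ys,xs=np.nonzero(l==k);P=toplane("wrist",np.c_[xs,ys],.012,s)[:,:2]
        u,sv,v=np.linalg.svd(P-P.mean(0),full_matrices=False);q=(P-P.mean(0))@v[0]
        print(st[k],P.mean(0),np.degrees(np.arctan2(v[0,1],v[0,0])),q.min(),q.max())
cv2.imwrite("pics/w1b.png",cv2.resize(im,None,fx=1.42,fy=1.42,interpolation=cv2.INTER_CUBIC))
```

```text
2.475 [ 0.59970359 -0.06150985  0.2705903 ] [1.79994984e+02 3.42301873e-02 1.39226723e+01] [-0.10641575 -0.00496153  0.11440909  0.16929766 -0.00389273  0.15326667]
[273 216   6  74 377] [ 0.49819671 -0.08092652] -167.35253930256746 -0.05320185968020791 0.058444515285365525
[ 38 223  22  30 476] [0.42137468 0.28677998] 165.27601656473433 -0.03183092092898322 0.026575786293269003
```

View pics/w1b.png

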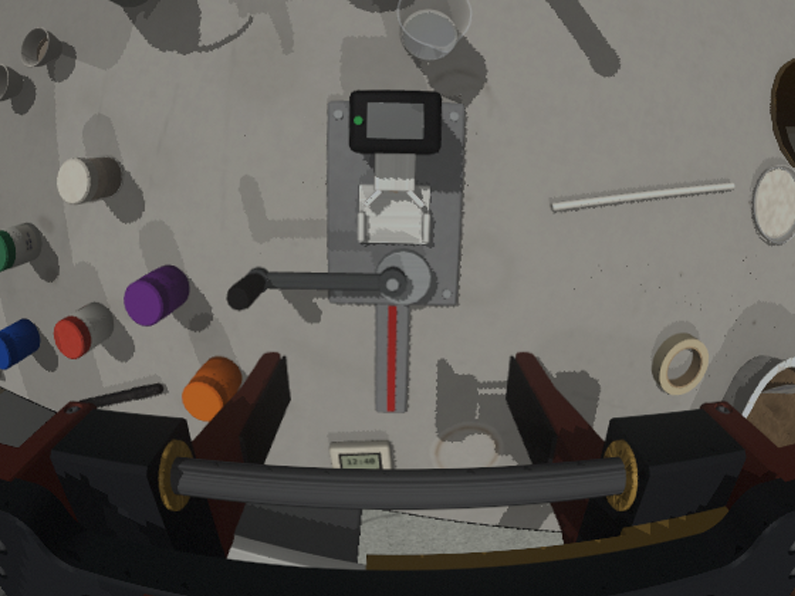

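Wrist view (×1.42): the base corners are about (328,102), (466,101), (328,304) and (459,306). The tongue end is at (391,411), lever hub (392,285), housing front edge y≈153, knob top (240,292) and nest guides x 360–430. Next I work out the reader pose.

Run:
```python
from h import *
import pickle
s=pickle.load(open("w1.pkl","rb"));im=cv2.imread("pics/w1.png")
f=lambda p,z:toplane("wrist",np.array(p)/1.42,z,s)[:,:2]
C=f([(328,102),(466,101),(328,304),(459,306)],.012);print("corners",C.round(4).tolist())
print("tongue end",f([(377,411),(407,411)],.012).round(4).tolist())
# red line fit
h=cv2.cvtColor(im,cv2.COLOR_BGR2HSV);m=((h[...,0]<6)|(h[...,0]>174))&(h[...,1]>140)&(h[...,2]>70)
ys,xs=np.nonzero(m);k=(xs>265)&(xs<285);P=toplane("wrist",np.c_[xs[k],ys[k]],.012,s)[:,:2]
c=P.mean(0);v=np.linalg.svd(P-c)[2][0]; v*=np.sign(v[0]);yaw=np.arctan2(v[1],v[0]);n=np.array([-v[1],v[0]])
print("yaw line",np.degrees(yaw))
for nm,Q in(("corners",C),("tend",f([(377,411),(407,411)],.012)),("hub z54",f([(392,285)],.056)),("knobtop",f([(240,292)],.104)),
 ("guides z38",f([(360,185),(430,185),(360,244),(430,244)],.038)),("floor z16",f([(360,185),(430,185),(360,244),(430,244)],.016))):
    print(nm,np.c_[(Q-c)@v,(Q-c)@n].round(4).tolist())
print("c",c)
# crop of the nest, enlarged
cv2.imwrite("pics/w1c.png",cv2.resize(im[55:300,150:350],None,fx=3,fy=3,interpolation=cv2.INTER_LINEAR)[:600])
```

```text
corners [[0.7179, 0.0293], [0.7476, -0.0866], [0.5382, -0.0105], [0.5658, -0.1297]]
tongue end [[0.4371, -0.0809], [0.4446, -0.1106]]
yaw line 12.647460697432528
corners [[0.2385, 0.0595], [0.2421, -0.0602], [0.0544, 0.0599], [0.0552, -0.0624]]
tend [[-0.0596, 0.0134], [-0.0588, -0.0173]]
hub z54 [[0.0864, 0.0002]]
knobtop [[0.0924, 0.1125]]
guides z38 [[0.1661, 0.0283], [0.1673, -0.0291], [0.1165, 0.0279], [0.1178, -0.0308]]
floor z16 [[0.1648, 0.03], [0.1662, -0.0306], [0.1124, 0.0296], [0.1138, -0.0325]]
c [ 0.49819671 -0.08092652]
```

View pics/w1c.png

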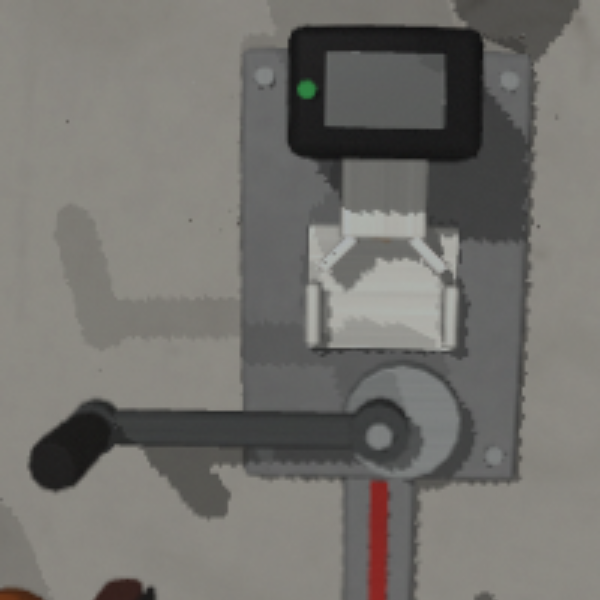

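Emit:
drive_tool --moves '[[[-5, -24, 7], 0.6], [[-16, -75, 22], 1.2], [[-27, -130, 38], 1.2], [[-39, -185, 55], 1.2], [[-51, -240, 71], 1.2], [[-61, -290, 86], 1.2], [[-68, -322, 96], 1.2], [[-71, -337, 100], 1.2], [[-71, -337, 100], 1.2], [[-71, -337, 100], 1.2]]'

```text
time: 3.78
position: [0.4507, 0.2476, 0.1711]
tool_rot: [180.0, -0.0, 12.7]
force: [1.3, -0.6, -0.5]
grip_width: 0.0879
```

Run:
```python
from h import *
import pickle
def red(im): 
    h=cv2.cvtColor(im,cv2.COLOR_BGR2HSV);return (((h[...,0]<6)|(h[...,0]>174))&(h[...,1]>140)&(h[...,2]>60)).astype(np.uint8)
s1=pickle.load(open("w1.pkl","rb"))
v=np.array([.9757,.2190]);c=np.array([.4982,-.0809])
for nm,f,b in(("top","top0",(365,185,395,245)),("scene","scene0",(328,178,385,205)),("wrist","w1",(265,205,285,300))):
    m=red(cv2.imread(f"pics/{f}.png"));ys,xs=np.nonzero(m);k=(xs>b[0])&(xs<b[2])&(ys>b[1])&(ys<b[3])
    P=toplane(nm,np.c_[xs[k],ys[k]],.012,s1)[:,:2]-c;q=P@v;w=P@[-v[1],v[0]]
    V=np.linalg.svd(P-P.mean(0))[2][0];print(nm,q.min().round(4),q.max().round(4),w.mean().round(4),np.degrees(np.arctan(V[1]/V[0])))
s=readout.state();im=vision.capture("wrist");cv2.imwrite("pics/w2.png",im);pickle.dump(s,open("w2.pkl","wb"))
print(s["time"],s["position"],s["tool_rot"])
n,l,st,cc=cv2.connectedComponentsWithStats(red(im))
for k in range(1,n):
    if st[k,4]>150:
        p,r=cv2.minEnclosingCircle(np.argwhere(l==k)[:,::-1].astype(np.float32));print(st[k],cc[k],p,r,toplane("wrist",cc[k],.063,s))
print(proj("wrist",[(.4498,.2485,.063)],s))
```

```text
top -0.0586 0.0514 0.0012 12.73850219192595
scene -0.0577 0.0546 0.0015 12.634502174424712
wrist -0.0584 0.0532 -0.0 12.647451675284984
3.775 [0.45073826 0.24764635 0.17110405] [ 1.79974242e+02 -3.28828192e-02  1.26665453e+01]
[525 181  22  82 338] [536.36094675 221.18047337] (535.5, 221.5) 41.83907699584961 [[ 0.50436632 -0.02196656  0.063     ]]
[ 254  187   51   51 2060] [279.43058252 212.32718447] (279.53570556640625, 212.20535278320312) 25.914608001708984 [[0.4538034  0.24804693 0.063     ]]
[[277.84460119 216.68926604]]
```

View pics/w2.png

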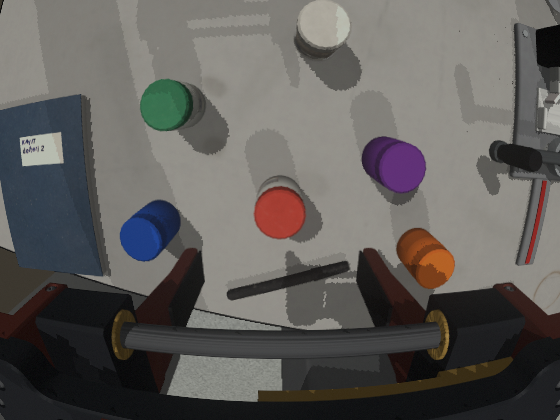

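Red cap at (279,212), centred under the gripper. Both neighbours are clear of the fingers, so I descend and grip.

Emit:
drive_tool --moves '[[[1, 0, 25], 0], [[1, 0, 65], 0], [[1, 0, 100], 0], [[1, 0, 122], 0], [[1, 0, 131], 0], [[1, 0, 131], 0], [[1, 0, 131], 0]]'

```text
time: 4.7
position: [0.4528, 0.2479, 0.041]
tool_rot: [180.0, -0.1, 12.6]
force: [-0.3, 0.1, 0.1]
grip_width: 0.088
```

Emit:
drive_tool --moves '[[[0, 0, 0], 0], [[0, 0, 0], 0], [[0, 0, 0], 0], [[0, 0, 0], 0], [[0, 0, 0], 0], [[0, 0, 0], 0]]' --fingers 0 --grip_force 20

```text
time: 5.45
position: [0.4528, 0.2479, 0.0411]
tool_rot: [180.0, -0.1, 12.6]
force: [0.5, 0.8, 0.8]
grip_width: 0.044
```

Emit:
drive_tool --moves '[[[0, 0, -20], 0], [[0, 0, -60], 0], [[0, 0, -105], 0], [[8, 25, -130], 0], [[24, 72, -130], 0], [[42, 124, -130], 0], [[59, 176, -130], 0], [[77, 228, -130], 0], [[94, 278, -130], 0], [[105, 312, -130], 0], [[111, 330, -115], 0], [[111, 330, -85], 0], [[111, 330, -74], 0], [[111, 330, -74], 0], [[111, 330, -74], 0]]'

```text
time: 7.32
position: [0.6334, -0.0494, 0.1161]
tool_rot: [180.0, -0.2, 12.7]
force: [0.3, 0.7, -1.3]
grip_width: 0.0441
```

Run:
```python
from h import *
import pickle
s=readout.state();w=vision.capture("wrist");t=vision.capture("top");sc=vision.capture("scene");pickle.dump(s,open("w3.pkl","wb"))
for n,i in(("w3",w),("t3",t),("s3",sc)): cv2.imwrite(f"pics/{n}.png",i)
print(s["time"],s["position"],s["tool_rot"],s["force"])
a=cv2.resize(w[60:320,160:400],None,fx=2.2,fy=2.2);b=cv2.resize(sc[115:215,235:335],None,fx=2.6,fy=2.6);c=cv2.resize(t[90:190,310:410],None,fx=2.6,fy=2.6)
o=np.zeros((572,800,3),np.uint8);o[:,:528]=a;o[:260,530:790]=b;o[270:530,530:790]=c;cv2.imwrite("pics/m3.png",o)
```

```text
7.325 [ 0.63339727 -0.04939722  0.11605446] [179.97728555  -0.18494228  12.6658029 ] [ 0.34579884  0.70448878 -1.34487574]
```

View pics/m3.png

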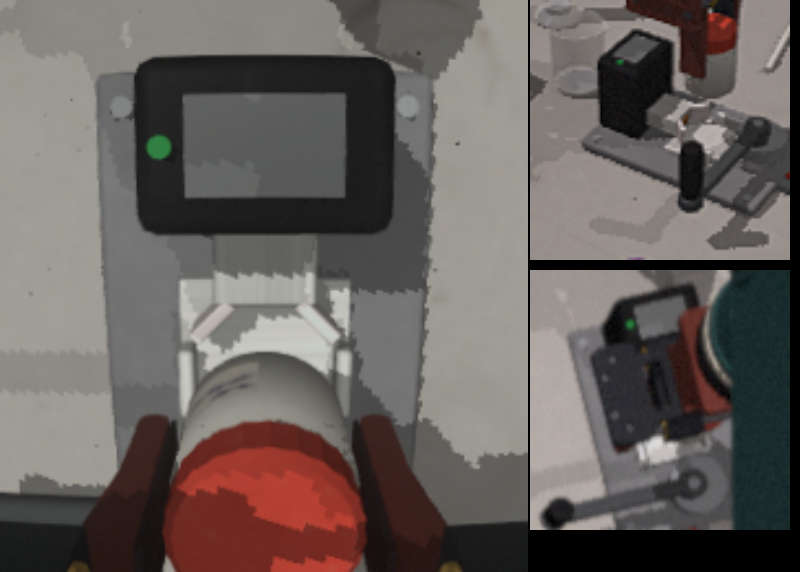

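Run:
```python
from h import *
import pickle
v=np.array([.9757,.2190]);n=np.array([-v[1],v[0]]);o=np.array([.6335,-.0502])
s1=pickle.load(open("w1.pkl","rb"));s3=pickle.load(open("w3.pkl","rb"))
def X(px,z,nm,s): 
    d=toplane(nm,px,z,s)[:,:2]-o;return (d@v).round(4).tolist(),(d@n).round(4).tolist()
print("w1 housing front", X([(278,107.7)],.087,"wrist",s1)) # expect .057
print("w3 housing front", X([(280,166.8)],.087,"wrist",s3))
print("w3 hous L/R", X([(160+136/2.2,140),(160+393/2.2,140)],.087,"wrist",s3))
print("w3 far corner holes/edge", X([(160+98/2.2,60+75/2.2),(160+431/2.2,60+72/2.2)],.012,"wrist",s3))
print("w3 V tips left/right z38", X([(160+192/2.2,60+340/2.2),(160+342/2.2,60+340/2.2)],.038,"wrist",s3))
print("w3 guides", X([(160+185/2.2,60+350/2.2),(160+344/2.2,60+350/2.2)],.038,"wrist",s3))
print("top knob", X([(319.7,184)],.104,"top",None),"scene pivot/top hub",X([(373,172.8)],.058,"top",None))
print("w1 knob",X([(167.7,210)],.104,"wrist",s1))
h=cv2.cvtColor(cv2.imread("pics/w3.png"),cv2.COLOR_BGR2HSV);m=(((h[...,0]<6)|(h[...,0]>172))&(h[...,1]>170)&(h[...,2]>60))
m[:240]=0;ys,xs=np.nonzero(m);k=(xs>225)&(xs<335);print(xs[k].min(),xs[k].max(),ys[k].min(),ys[k].max())
zc=s3["position"][2]-.041+.063
print("cap L/R/far/near", X([(xs[k].min(),300),(xs[k].max(),300),(280,ys[k].min()),(280,ys[k].max())],zc,"wrist",s3))
print("tcp",((s3["position"][:2]-o)@v,(s3["position"][:2]-o)@n))
```

```text
w1 housing front ([0.0536], [-0.0003])
w3 housing front ([0.0547], [0.0001])
w3 hous L/R ([0.07, 0.07], [0.0321, -0.0321])
w3 far corner holes/edge ([0.1008, 0.1019], [0.0586, -0.0587])
w3 V tips left/right z38 ([0.0112, 0.0112], [0.0241, -0.026])
w3 guides ([0.0076, 0.0077], [0.0266, -0.0268])
top knob ([-0.0567], [0.1209]) scene pivot/top hub ([-0.0559], [0.0013])
w1 knob ([-0.0512], [0.114])
234 326 252 386
cap L/R/far/near ([0.0018, 0.0018, 0.0266, -0.0569], [0.0213, -0.0212, 0.0001, 0.0])
tcp (np.float64(7.557041206501153e-05), np.float64(0.0008057716053725065))
```

Lateral fit is good: jar and nest agree within about 0.5 mm in the wrist image. Along x, the tall features put the nest about 1.5 mm nearer than my estimate, so I shift by that and descend in stages while watching force.

Emit:
drive_tool --moves '[[[-1.5, 0, 12], 0], [[-1.5, 0, 24], 0], [[-1.5, 0, 32], 0], [[-1.5, 0, 37], 0], [[-1.5, 0, 42], 0], [[-1.5, 0, 46], 0], [[-1.5, 0, 48], 0], [[-1.5, 0, 48], 0]]'

```text
time: 8.48
position: [0.6324, -0.05, 0.0684]
tool_rot: [180.0, -0.2, 12.6]
force: [-0.3, -0.1, -0.3]
grip_width: 0.044
```

Emit:
drive_tool --moves '[[[0, 0, 3], 0], [[0, 0, 6], 0], [[0, 0, 8], 0], [[0, 0, 9.5], 0], [[0, 0, 10.5], 0], [[0, 0, 10.5], 0]]'

```text
time: 9.22
position: [0.6325, -0.05, 0.0578]
tool_rot: [180.0, -0.2, 12.6]
force: [-0.3, 1.1, -0.1]
grip_width: 0.044
```

Emit:
drive_tool --moves '[[[0, 0, 0.7], 0], [[0, 0, 0.7], 0], [[0, 0, 0.7], 0], [[0, 0, 0.7], 0], [[0, 0, -25], 0], [[0, 0, -75], 0], [[-20, 0, -125], 0], [[-40, 0, -160], 0], [[-40, 0, -160], 0], [[-40, 0, -160], 0]]' --fingers 1

```text
time: 10.48
position: [0.5927, -0.0587, 0.2171]
tool_rot: [180.0, -0.2, 12.6]
force: [-0.6, -0.2, -0.1]
grip_width: 0.088
```

Run:
```python
from h import *
import pickle
s=readout.state();w=vision.capture("wrist");sc=vision.capture("scene");pickle.dump(s,open("w4.pkl","wb"))
for n,i in(("w4",w),("s4",sc)): cv2.imwrite(f"pics/{n}.png",i)
print(s["time"],s["position"],s["tool_rot"],s["force"])
a=cv2.resize(w[60:320,160:400],None,fx=2.2,fy=2.2);b=cv2.resize(sc[115:215,235:335],None,fx=2.6,fy=2.6)
o=np.zeros((572,800,3),np.uint8);o[:,:528]=a;o[:260,530:790]=b;cv2.imwrite("pics/m4.png",o)
```

```text
10.475 [ 0.59265903 -0.05868322  0.21705131] [179.97242982  -0.20754543  12.6411602 ] [-0.60000899 -0.2070352  -0.09157414]
```

View pics/m4.png

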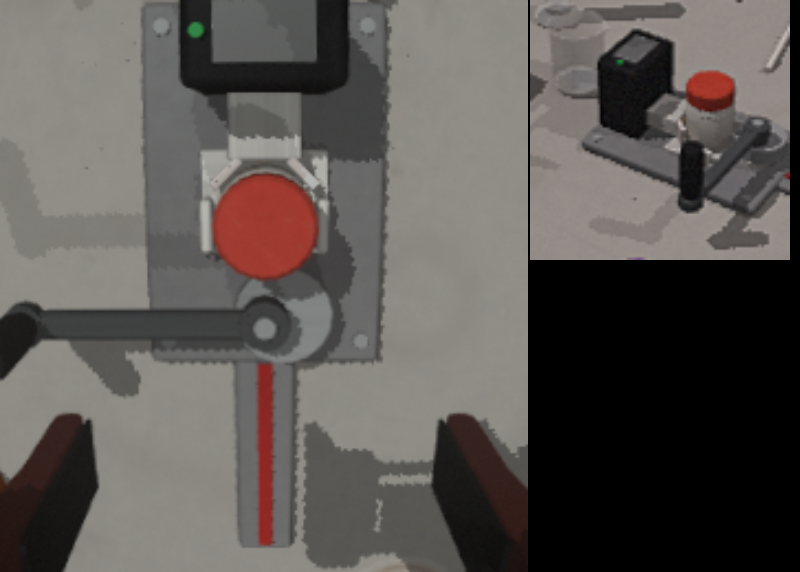

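The jar stands upright and centred in the nest (cap centre at crop (265,225), between the guides at 205 and 323). Now to the knob, with the jaws turned to close along the lever's tangent.

Emit:
drive_tool --moves '[[[-1, -13, 0], -9], [[-2, -26, 0], -19], [[-3, -39, 5], -29], [[-4, -52, 15], -39], [[-5, -65, 25], -49], [[-6, -78, 35], -59], [[-7, -90, 45], -69], [[-8, -102, 55], -79], [[-9, -110, 62], -87], [[-9, -114, 67], -90], [[-9, -114, 67], -90], [[-9, -114, 67], -90]]'

```text
time: 12.08
position: [0.5586, 0.0507, 0.1484]
tool_rot: [180.0, -0.0, 102.6]
force: [0.1, -0.4, 0.3]
grip_width: 0.088
```

Run:
```python
from h import *
import pickle
s=readout.state();w=vision.capture("wrist");pickle.dump(s,open("w5.pkl","wb"));cv2.imwrite("pics/w5.png",w)
print(s["time"],s["position"],s["tool_rot"])
print(proj("wrist",[(.559,.0505,.104),(.559,.0505,.054)],s))
print([(d["score"],d["rect"]) for d in vision.look_for("wrist","lever_knob")])
```

```text
12.075 [0.55862897 0.05073807 0.14842164] [ 1.79961463e+02 -3.24490074e-02  1.02599696e+02]
[[278.55674649 244.68686218]
 [278.8425412  219.7237684 ]]
[(0.91, [262.6, 208.7, 30.6, 44.1])]
```

View pics/w5.png

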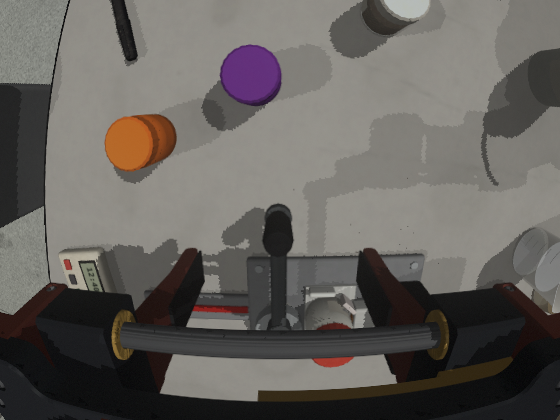

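The knob top is at (278,239), centred between the jaws and about 4 mm further out than predicted. I shift out 3 mm, descend and grip.

Emit:
drive_tool --moves '[[[3, 0, 15], 0], [[3, 0, 40], 0], [[3, 0, 60], 0], [[3, 0, 69], 0], [[3, 0, 69], 0], [[3, 0, 69], 0]]'

```text
time: 12.92
position: [0.5588, 0.0536, 0.0804]
tool_rot: [179.9, -0.0, 102.6]
force: [-0.5, -0.2, -0.3]
grip_width: 0.0875
```

Emit:
drive_tool --moves '[[[0, 0, 0], 0], [[0, 0, 0], 0], [[0, 0, 0], 0], [[0, 0, 0], 0], [[0, 0, 0], 0], [[0, 0, 0], 0], [[0, 0, 0], 0]]' --fingers 0 --grip_force 15

```text
time: 13.8
position: [0.558, 0.0535, 0.0803]
tool_rot: [180.0, -0.0, 102.6]
force: [-6.4, -1.6, 3.8]
grip_width: 0.021
```

Emit:
drive_tool --moves '[[[-0.4, -10.1, 0], -5], [[-1.8, -20.1, 0], -10], [[-4, -30, 0], -15], [[-7, -39.7, 0], -20], [[-10.9, -49, 0], -25], [[-15.5, -58, 0], -30], [[-21, -66.5, 0], -35], [[-27.1, -74.6, 0], -40], [[-34, -82, 0], -45], [[-34, -82, 0], -45]]'

```text
time: 15.05
position: [0.4843, 0.0027, 0.0803]
tool_rot: [180.0, -0.1, 147.5]
force: [-2.7, 3.8, 3.7]
grip_width: 0.0202
```

Emit:
drive_tool --moves '[[[-0.4, -10.1, 0], -5], [[-1.8, -20.1, 0], -10], [[-4, -30, 0], -15], [[-7, -39.7, 0], -20], [[-10.9, -49, 0], -25], [[-15.5, -58, 0], -30], [[-21, -66.5, 0], -35], [[-27.1, -74.6, 0], -40], [[-34, -82, 0], -45], [[-34, -82, 0], -45], [[-34, -82, 0], -45]]'

```text
time: 16.42
position: [0.4677, -0.0844, 0.0802]
tool_rot: [179.9, -0.2, -167.6]
force: [-4.1, 0.9, 7.6]
grip_width: 0.0202
```

Run:
```python
from h import *
s=readout.state();w=vision.capture("wrist");t=vision.capture("top");sc=vision.capture("scene")
for n,i in(("w6",w),("t6",t),("s6",sc)): cv2.imwrite(f"pics/{n}.png",i)
print(s["time"],s["position"],s["tool_rot"],s["force"],s["grip_width"])
a=w[:,:];b=cv2.resize(sc[115:225,240:400],None,fx=1.5,fy=1.5);c=cv2.resize(t[90:260,310:430],None,fx=2,fy=2)
o=np.zeros((600,800,3),np.uint8);o[:420,:560]=a;o[:165,560:800]=b;o[170:510,560:800]=c;cv2.imwrite("pics/m6.png",o)
```

```text
16.425 [ 0.46765793 -0.08438192  0.08020741] [ 1.79851402e+02 -1.75887608e-01 -1.67615706e+02] [-4.13241032  0.94570096  7.56561047] 0.02015053299407687
```

View pics/m6.png

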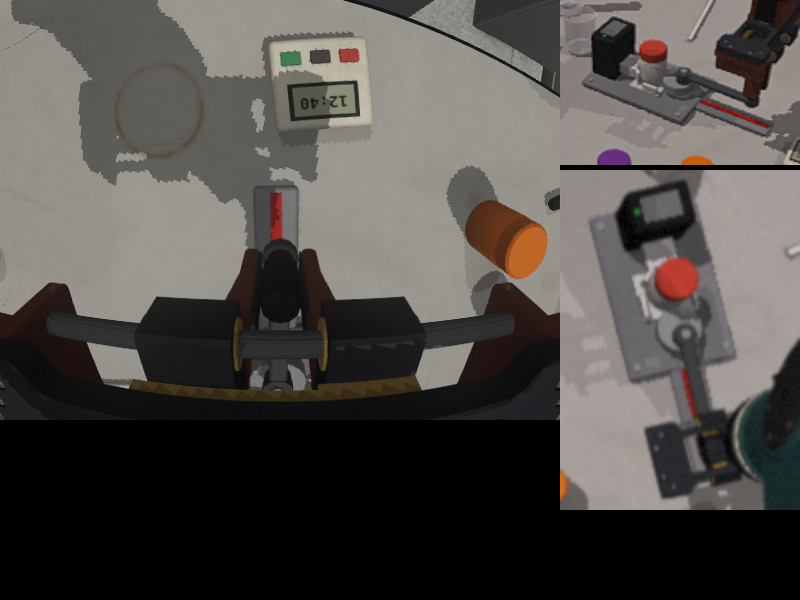

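The lever lies over the red line, with the knob base at wrist pixel (280,247) and the line at (276,215). The jar is upright in the nest. By the numbers the knob is about 2–3 mm short, so I advance 2 mm and settle.

Emit:
drive_tool --moves '[[[0, -1, 0], -0.5], [[0, -2, 0], -1], [[0, -2.5, 0], -1], [[0, -2.5, 0], -1], [[0, -2.5, 0], -1], [[0, -2.5, 0], -1]]'

```text
time: 17.32
position: [0.468, -0.0866, 0.0802]
tool_rot: [179.8, -0.2, -166.6]
force: [-2.7, 2.2, 5.6]
grip_width: 0.0203
```

Run:
```python
from h import *
s=readout.state();w=vision.capture("wrist");sc=vision.capture("scene")
print(s["time"],s["position"],s["tool_rot"],s["force"],s["grip_width"],np.abs(s["dq"]).max())
m=cv2.resize(sc[115:225,240:400],None,fx=2.4,fy=2.4);m0=cv2.resize(cv2.imread("pics/s4.png")[115:225,240:400],None,fx=2.4,fy=2.4)
a=cv2.resize(w[160:360,200:360],None,fx=2.4,fy=2.4)
o=np.zeros((540,790,3),np.uint8);o[:264,:384]=m;o[270:534,:384]=m0;o[:480,390:774]=a;cv2.imwrite("pics/m7.png",o)
h=cv2.cvtColor(w,cv2.COLOR_BGR2HSV);mm=((h[...,0]<6)|(h[...,0]>174))&(h[...,1]>140)&(h[...,2]>60)
ys,xs=np.nonzero(mm);k=(xs>262)&(xs<292)&(ys>185)&(ys<245);P=toplane("wrist",np.c_[xs[k],ys[k]],.012,s)[:,:2]
n=np.array([-.219,.9757]);print("tcp minus line along reader y, mm",1000*(s["position"][:2]-P.mean(0))@n,k.sum())
```

```text
17.325 [ 0.46802272 -0.08657233  0.0802488 ] [ 179.83477531   -0.20006266 -166.6338491 ] [-2.73946091  2.19477026  5.57397651] 0.02032498814530825 0.09675886777369737
tcp minus line along reader y, mm 1.1944394473770377 508
```

View pics/m7.png

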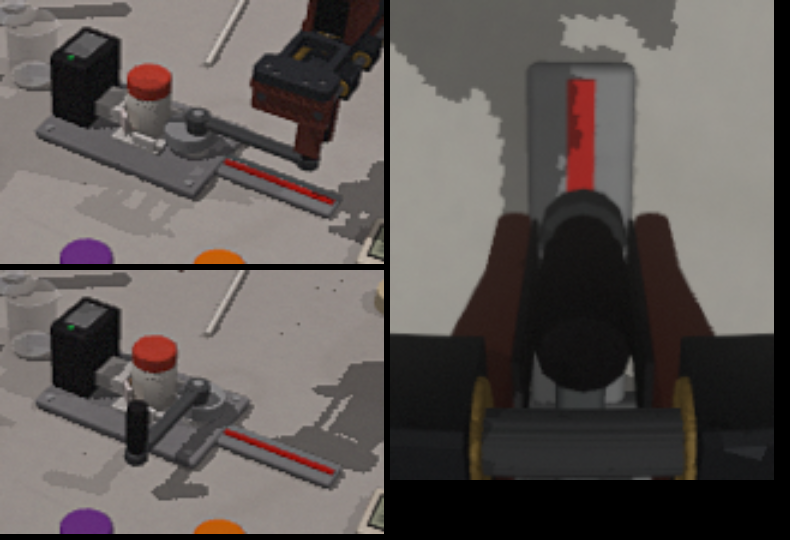

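The lever is over the red line, about 1 mm off or 0.5°. The jar is upright and visibly pushed into the nose, the knob is gripped and the arm is still. Handing in.

```bash
python3 -c "
from workcell import ticket
print(ticket.close_job())"
```

```text
the job is handed in; nothing more can be done
None
```

I put the red-capped jar in the nest, let go of it, swung the cam lever to the red line and handed the job in at about 17 s with the gripper still holding the knob. No verdict was reported.

**Jar:** I released it with the lever still at rest. The pictures showed it upright and centred in the nest. I judged it fully down from the gripper height at release, with no extra force felt. After the swing it was still upright and visibly pushed toward the nose.

**Lever:** The last picture puts the knob about 1 mm from the red line, roughly 0.5° off. The gripper was closed on it at 20.3 mm opening, the wrist force was under 8 N, and the arm was still. I could not read the lever angle or the nose travel directly.

**Other jars:** I never touched the white-capped and green-capped jars. I did not check them again at the end.

**Checks that disagreed:** The measurements of the reader differed by about 2–3 mm along its x, and by up to 7 mm from the top camera. I used a compromise 1.5 mm nearer the cam than my first estimate, and the jar went in without resistance. The knob also appeared about 4 mm further out than predicted, so I gripped it 3 mm further out.

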